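# Make up one full tray of findings tins and stack the emptied trays

## Task

Three part-filled trays of small findings tins stand on the bench: put the two single tins, upright, into the empty compartments of the tray that already holds two, so that it is full, and leave that tray where it stands. Then stack one of the two emptied trays on the other, which stands flat on the bench, so that its foot is fully seated between the lips all round. Keep the tins upright all the time and do not disturb the loupe, dish and tweezers beside them.

Things in the scene. Friction and masses are not known exactly. Their poses are not given: they have to be found in the camera images.
- tray_a: the fuller tray: starts with tins in compartments 0 and 2. All three trays are alike: wooden, 194 x 52 x 39.5 mm, about 0.15 kg, four compartments in a row along its x (38 mm in x, the end ones 2.5 longer outwards, 39 in y; places at x = -61.5, -20.5, 20.5, 61.5 mm), compartment floor at z = 7.5 mm, thin dividers to z = 12.5, end blocks 14 mm. Origin: centre of underside, z up; same either way round
- tray_b: tray like tray_a; starts with one tin, at x = 20.5 mm. Side rails of every tray: along both long sides between the end blocks, z = 5 to 19.5 mm, 6.5 mm thick, outer faces 52 mm apart; an empty tray is taken across the rails at its middle
- tray_c: tray like tray_a; starts with one tin, at x = -61.5 mm. Stacking: the flat tops of the end blocks (z = 35.5 mm) carry a sloping lip 4 mm high round their outer edges; the stepped foot (182 x 40 mm, 5 mm deep) of another tray drops between the lips with 2 mm play each side (3 mm at the lips' top). Seated, its origin is 35.5 mm above this one's, centred and parallel
- tray_a_place0 (a point): middle of the floor of compartment 0 of tray_a (x = -61.5 mm in the tray's frame, 7.5 mm above its underside)
- tray_a_place1 (a point): middle of the floor of compartment 1 of tray_a (x = -20.5 mm in the tray's frame, 7.5 mm above its underside)
- tray_a_place2 (a point): middle of the floor of compartment 2 of tray_a (x = 20.5 mm in the tray's frame, 7.5 mm above its underside)
- tray_a_place3 (a point): middle of the floor of compartment 3 of tray_a (x = 61.5 mm in the tray's frame, 7.5 mm above its underside)
- tin_1: round aluminium findings tin with a knurled screw lid and glass window, 26 mm tall; body 34 mm across up to 14 mm, lid 36 mm across above that. Origin: centre of its underside, z up. In a compartment it stands 14 mm clear of the rails, so it is taken by the lid, across the tray's width. About 0.05 kg. starts in tray_a
- tin_2: tin just like tin_1; starts in tray_a
- tin_3: tin just like tin_1; starts in tray_b
- tin_4: tin just like tin_1; starts in tray_c
- loupe: bystander: black eyepiece loupe, 30 mm across, 31 mm tall, behind the trays; origin at its underside
- flux_dish: bystander: white dish, 62 mm across, 16 mm tall, behind the trays; origin at its underside
- tweezers: bystander: steel tweezers, 120 x 13 x 8 mm, lying on the bench in front of the trays; origin at their middle, underside
There are look-alikes about, which are no part of the job. What is shaped like the tin_3 but green is not meant.

How it is judged:
On the way:
1. tray_a is full: each of its four compartments holds a tin, upright and down on the floor ((horizontal distance between tray_a_place0 and tin_1 below 0.0055 m or horizontal distance between tray_a_place0 and tin_2 below 0.0055 m or horizontal distance between tray_a_place0 and tin_3 below 0.0055 m or horizontal distance between tray_a_place0 and tin_4 below 0.0055 m) and (horizontal distance between tray_a_place1 and tin_1 below 0.0055 m or horizontal distance between tray_a_place1 and tin_2 below 0.0055 m or horizontal distance between tray_a_place1 and tin_3 below 0.0055 m or horizontal distance between tray_a_place1 and tin_4 below 0.0055 m) and (horizontal distance between tray_a_place2 and tin_1 below 0.0055 m or horizontal distance between tray_a_place2 and tin_2 below 0.0055 m or horizontal distance between tray_a_place2 and tin_3 below 0.0055 m or horizontal distance between tray_a_place2 and tin_4 below 0.0055 m) and (horizontal distance between tray_a_place3 and tin_1 below 0.0055 m or horizontal distance between tray_a_place3 and tin_2 below 0.0055 m or horizontal distance between tray_a_place3 and tin_3 below 0.0055 m or horizontal distance between tray_a_place3 and tin_4 below 0.0055 m) and z of tin_1 in the frame of tray_a between 0.0055 and 0.0095 m and angle between each of tin_1, tin_2, tin_3, tin_4's own z axis and vertical below 0.08 rad and z of tin_2 in the frame of tray_a between 0.0055 and 0.0095 m and z of tin_3 in the frame of tray_a between 0.0055 and 0.0095 m and z of tin_4 in the frame of tray_a between 0.0055 and 0.0095 m and angle between tray_a's own z axis and vertical below 0.05 rad and height (world z) of tray_a below 0.007 m), for 0.2 s.
At the end, for the whole second after the job is handed in: tray_a within 30 mm of its start, flat, a tin in each compartment: centred to 5.5 mm, on the floor to 2 mm, upright to 0.08 rad. Of tray_b and tray_c one is flat on the bench, the other nested on it: centred to 4 mm, parallel to 0.05 rad, 35.5 mm (+-2) higher, level to 0.04 rad. All at rest (all of step 1 and distance of tray_a from where it was at the start of the episode below 0.03 m and ((x of tray_b in the frame of tray_c between -0.004 and 0.004 m and y of tray_b in the frame of tray_c between -0.004 and 0.004 m and z of tray_b in the frame of tray_c between 0.0335 and 0.0375 m and angle between the x axis of tray_b and the x axis of tray_c, either way round below 0.05 rad and angle between each of tray_b, tray_c's own z axis and vertical below 0.04 rad and height (world z) of tray_c below 0.007 m) or (x of tray_c in the frame of tray_b between -0.004 and 0.004 m and y of tray_c in the frame of tray_b between -0.004 and 0.004 m and z of tray_c in the frame of tray_b between 0.0335 and 0.0375 m and angle between the x axis of tray_c and the x axis of tray_b, either way round below 0.05 rad and angle between each of tray_c, tray_b's own z axis and vertical below 0.04 rad and height (world z) of tray_b below 0.007 m)) and linear speed of each of tin_1, tin_2, tin_3, tin_4, tray_a, tray_b, tray_c below 0.02 m/s); the robot touches nothing.
It fails at once if the loupe moved by more than 20 mm (distance of loupe from where it was at the start of the episode above 0.02 m).
It fails at once if the dish moved by more than 20 mm (distance of flux_dish from where it was at the start of the episode above 0.02 m).
It fails at once if the tweezers moved by more than 20 mm (distance of tweezers from where it was at the start of the episode above 0.02 m).
It fails at once if a tin is tipped by more than 0.6 rad (angle between any of tin_1, tin_2, tin_3, tin_4's own z axis and vertical above 0.6 rad).
It also fails if it takes over 61 s, if anything falls off the work surface, if the arm or the gripper's body presses on something with over 40 N, if the wrist force passes 120 N, or if a joint passes its speed limit or range.

## Robot

A 6-joint arm with a two-finger parallel gripper is mounted at the origin on a cart in front of the work surface, level with it; the furniture and walls round the work are solid. World frame = base frame: x ahead of the robot, y to its left, z up, the work surface at z = 0. Lengths are in m, angles in rad, forces in N, time in s.
With the tool pointing down it reaches from about 0.325 to 1 m from the base axis. Payload 5.1 kg.
Tool frame: the origin (TCP) lies on the centre line of the jaws, within the pads' length; the fingertips stand 8 mm ahead of it and the grasp point (between the pads) lies 11 mm behind it; z points along the fingers, y is the line along which they close (so a half turn about z gives the same grasp; the last joint's range is limited). The gripper opens to 85 mm and grips with 20 to 120 N. Pads are 22 mm wide; open, the fingers measure 114 mm over their backs; the gripper's body (76 mm by 85 mm) begins 54 mm behind the grasp point. The pads swing forward as they close: fully open they stand 13 mm farther back than shut.
Start: joints at [1.043, 0.124, 1.65, -0, 1.367, -0.083], TCP at [0.28, 0.587, 0.239] pointing down, gripper open.
Joint ranges: [-2.61, 2.61], [-1.02, 2.33], [0.03, 2.71], [-1.35, 4.49], [0.32, 2.68], [-2.91, 2.91]. Speed limits (rad/s): [2.57, 2.57, 3.14, 3.14, 3.14, 3.14].

## Interface

Orientations are given as a unit quaternion [w, x, y, z].
In Python, from bench import get_state, grab_frame, job_done, find_in, silhouettes gives the robot as it stands.
- The arm moves only by the tool play_rows, never from a script. Its argument "commands" is a list of rows, each a list of 7 numbers: the gripper's target within -1 to 1 (shut at 1, half-way at 0, fully open at -1), then the shift along the tool's x, y, z in cm, then the turn, a rotation vector about the tool's x, y, z in rad. In form: [[claw, dx, dy, dz, wx, wy, wz], ...]. A call has 1 to 5 rows; each row shifts and turns the commanded pose from where the row before left it, along the tool's axes as they then stand; what a row does not reach is not made up. A row lasts 1/12 s, in which the tool goes at most 41.7 mm and 7.16 degrees, less where a joint would pass 70% of its speed; a pose out of reach is approached as far as the arm can. A call with a gripper value outside its range is refused whole. The fingers move at their own pace and stop on an object; "squeeze" is the grip in N (left out, the last holds). Time passes only in rows, so rows that do not move let the fingers close. It gives the time, the measured TCP pose, the force, the opening and the grip force at its end, in the units of the state.
- get_state(): the state, without advancing time (a new reading comes with each control period).
- grab_frame(name): name is "scene" or "side" or "wrist"; returns a dict with "color" (400x640x3 uint8, red, green, blue), "fov_y" (degrees; the focal length in pixels is half the picture's height over the tangent of half this angle, whatever the lens; pixels are square), "cx", "cy" (the principal point, pixels), "R" (3x3) and "t" (3): a world point X has camera coordinates R X + t. Camera axes: x right, y down, z forward; pixel columns grow to the right and rows downward; lengths in m; the calibration is good to about 2 mm. The wrist camera is an equidistant fisheye: a pixel r from the principal point sees the ray r / f radians off the axis. A picture is of the moment at which its call begins. There is no depth.
- job_done(): hands the job in; it is judged then, once.
Trained networks look in the newest picture that a camera, given by its name, has taken for a name from the list of things; names that differ only in an ending like _2 or _b are one class to them, and where a whole thing is asked for, a point or a joint stands for the part that bears it (a point fixed in the world has none). Each returns a list of dicts, best first, with "score" (0 to 1); they miss things now and then, are a little off and sometimes report something else, mostly with a low value. They report only what shows in the picture. A call takes as long as a camera call. They do not tell look-alikes from the thing itself.
- find_in(camera, target): "location" ([x, y, z] in m, in world coordinates, good to about 4 mm: the middle of the surface that is visible of it).
- silhouettes(camera, target): "pixels" (400x640 bool, what is visible of it).
The state is a dict: "time_s": time; "joints": joint angles; "qd": joint speeds; "tau": joint torques, N m; "eef_pos": TCP position; "eef_rot": TCP orientation; "contact_force": force on the tool from outside, world axes, zero at the start; "torque": the same for the moment, N m; "grip_width": opening from 0.0 (shut) to 1.0 (fully open); "grasp_force": force on a finger pad.
Only numpy, scipy, OpenCV 4.12 (cv2) and the standard library are available. Lean on these libraries where they do the work, as an engineer would, in place of code of your own. Each camera call takes 0.05 s, during which the arm holds its last target. There are 200 camera calls.

## Working session

There is one attempt and no reset: what is moved stays moved. The work goes in short steps, Python scripts to look and compute and a tool call to move; the robot and the scene stay as the last step left them, time stands still between calls to the robot, and variables do not carry over. Pictures are saved under pics/ and viewed, at most 11 in all, crops included, and the job is handed in when it is done.

Besides the shell and the picture viewer there is one more tool, called after "Request:" as name(argument=value, ...), one argument or row to a line, values as JSON. play_rows: Moves the arm, as the interface text tells. Its arguments: {"type":"object","properties":{"commands":{"type":"array","items":{"type":"array","items":{"type":"number"}}},"squeeze":{"type":"number"}},"required":["commands"]}

```bash
mkdir -p pics; cat > h.py <<'E'
import numpy as np, cv2
from bench import *
def save(n,f): cv2.imwrite('pics/'+f,cv2.cvtColor(grab_frame(n)['color'],cv2.COLOR_RGB2BGR))
E
python3 - <<'E'
from h import *
s=get_state();print({k:np.round(v,3) for k,v in s.items()})
for c in ['scene','side']:
    f=grab_frame(c);cv2.imwrite(f'pics/{c}0.png',cv2.cvtColor(f['color'],cv2.COLOR_RGB2BGR))
    print(c,f['fov_y'],np.round(f['R'],3).tolist(),np.round(f['t'],3))
    for t in ['tray_a','tin_1','loupe','flux_dish','tweezers']:
        print(t,[(np.round(d['location'],3).tolist(),round(d['score'],2)) for d in find_in(c,t)])
E
```

```text
{'time_s': np.float64(0.0), 'joints': array([ 1.043,  0.124,  1.652, -0.   ,  1.367, -0.083]), 'qd': array([ 0.   ,  0.002,  0.001, -0.001,  0.001,  0.   ]), 'tau': array([-1.0000e-03, -4.2359e+01, -3.6546e+01, -0.0000e+00,  7.0000e-03,
        0.0000e+00]), 'eef_pos': array([0.279, 0.586, 0.238]), 'eef_rot': array([-0.   ,  0.221,  0.975, -0.001]), 'contact_force': array([-0.374, -0.644,  0.127]), 'torque': array([-0.018,  0.003, -0.044]), 'grasp_force': np.float64(0.0), 'grip_width': np.float64(1.004)}
scene 47.055008927998024 [[0.437, -0.9, 0.009], [-0.384, -0.195, -0.902], [0.813, 0.391, -0.431]] [-0.415  0.17   0.73 ]
tray_a [([0.451, -0.379, 0.019], 0.96), ([0.526, -0.235, 0.014], 0.69), ([0.589, -0.059, 0.017], 0.65)]
tin_1 [([0.655, -0.246, 0.02], 0.72), ([0.48, -0.179, 0.027], 0.61), ([0.526, -0.246, 0.028], 0.6), ([0.398, -0.315, 0.037], 0.51)]
loupe [([0.527, -0.234, 0.014], 0.64)]
flux_dish []
tweezers [([0.292, -0.264, 0.006], 0.49)]
side 49.82436937184268 [[-0.971, -0.24, 0.022], [-0.152, 0.543, -0.826], [0.186, -0.805, -0.564]] [0.419 0.244 0.656]
tray_a [([0.522, -0.219, 0.018], 0.84), ([0.586, -0.05, 0.018], 0.7), ([0.449, -0.371, 0.016], 0.64)]
tin_1 [([0.661, -0.236, 0.02], 0.8), ([0.603, -0.074, 0.033], 0.66), ([0.41, -0.312, 0.036], 0.56), ([0.535, -0.228, 0.035], 0.51), ([0.486, -0.17, 0.03], 0.5)]
loupe [([0.603, -0.449, 0.026], 0.71)]
flux_dish [([0.677, -0.349, 0.01], 0.68)]
tweezers [([0.283, -0.271, 0.008], 0.55)]
```

View pics/scene0.png

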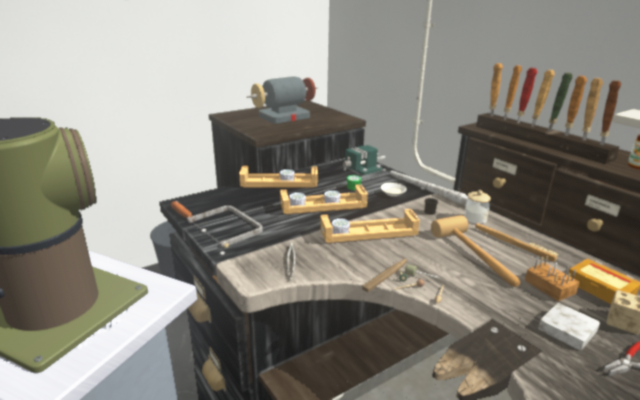

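View pics/side0.png

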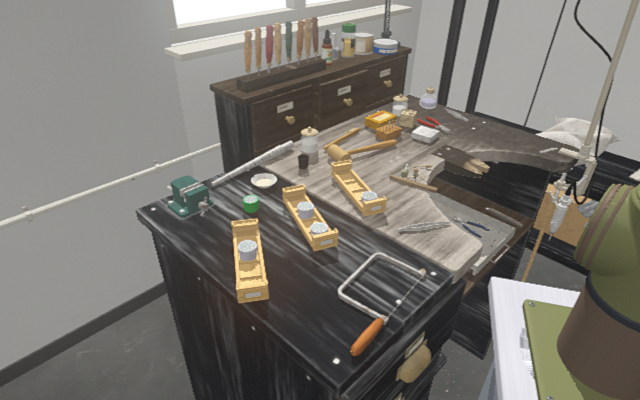

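The middle tray (tins at scene px (297,199) and (331,197)) is tray_a. The left-back one (287,175), tin just off centre, is tray_b. The front-right one (341,226), tin at its end, is tray_c. The look-alike is the green tin at (354,183) in scene, (251,203) in side. Silver tins are the ones meant. I'll go above the trays for a close look.

Request:
play_rows(
  commands=[
    [-1, -3, -1, 0, 0, 0, 0.12],
    [-1, -3, -1, 0, 0, 0, 0.12],
    [-1, -3, -1, 0, 0, 0, 0.12],
    [-1, -3, -1, 0, 0, 0, 0.12],
    [-1, -3.5, -1.2, 0, 0, 0, 0],
  ],
)

```text
time_s: 1.02
eef_pos: [0.3653, 0.4491, 0.2394]
eef_rot: [0.0, 0.448, 0.894, 0.0]
contact_force: [-0.2, -0.7, 0.1]
grip_width: 1.004
grasp_force: 0.0
```

Request:
play_rows(
  commands=[
    [-1, -3.5, -1.3, 0, 0, 0, 0],
    [-1, -3.5, -1.3, 0, 0, 0, 0],
    [-1, -3.5, -1.3, 0, 0, 0, 0],
    [-1, -3.5, -1.3, 0, 0, 0, 0],
    [-1, -3.5, -1.3, 0, 0, 0, 0],
  ],
)

```text
time_s: 1.43
eef_pos: [0.418, 0.2693, 0.2396]
eef_rot: [0.0, 0.446, 0.895, 0.0]
contact_force: [0.8, 0.8, 0.7]
grip_width: 0.999
grasp_force: 0.0
```

Request:
play_rows(
  commands=[
    [-1, -3.5, -1.3, 0, 0, 0, 0],
    [-1, -3.5, -1.3, 0, 0, 0, 0],
    [-1, -3.5, -1.3, 0, 0, 0, 0],
    [-1, -3.5, -1.3, 0, 0, 0, 0],
    [-1, -3.5, -1.3, 0, 0, 0, 0],
  ],
)

```text
time_s: 1.85
eef_pos: [0.4715, 0.0903, 0.2397]
eef_rot: [0.0, 0.446, 0.895, 0.0]
contact_force: [1.2, -0.1, -0.9]
grip_width: 1.004
grasp_force: 0.0
```

Request:
play_rows(
  commands=[
    [-1, -3.5, -1.3, 0, 0, 0, 0],
    [-1, -3.5, -1.3, 0, 0, 0, 0],
    [-1, -3.5, -1.3, 0, 0, 0, 0],
    [-1, -3.5, -1.3, 0, 0, 0, 0],
    [-1, 0, 0, 0, 0, 0, 0],
  ],
)

```text
time_s: 2.27
eef_pos: [0.5152, -0.0562, 0.2396]
eef_rot: [0.001, 0.449, 0.894, -0.001]
contact_force: [-1.5, 0.6, 0.0]
grip_width: 1.003
grasp_force: 0.0
```

```bash
cat >> h.py <<'E'
from scipy.optimize import minimize
def proj(f,X,cam):
    P=np.asarray(X)@np.array(f['R']).T+f['t']; F=200/np.tan(np.radians(f['fov_y'])/2)
    c=np.array([f['cx'],f['cy']])
    if cam!='wrist': return P[:,:2]/P[:,2:]*F+c
    r=np.hypot(P[:,0],P[:,1]); th=np.arctan2(r,P[:,2])
    return P[:,:2]*(F*th/np.maximum(r,1e-9))[:,None]+c
def box(x0,x1,y0,y1,z0,z1,n=6):
    g=np.linspace(0,1,n)
    return np.array([[x0+(x1-x0)*a,y,z] for a in g for y in(y0,y1) for z in(z0,z1)]+[[x,y0+(y1-y0)*a,z] for a in g for x in(x0,x1) for z in(z0,z1)])
TR=[box(-.091,.091,-.02,.02,0,.005),box(-.097,.097,-.026,.026,.005,.0195),box(-.097,-.083,-.026,.026,.005,.0395),box(.083,.097,-.026,.026,.005,.0395)]
g=np.linspace(0,2*np.pi,40)
TI=[np.array([[r*np.cos(a),r*np.sin(a),z] for a in g for z in zz]) for r,zz in((.017,(0,.014)),(.018,(.014,.026)))]
def render(f,cam,parts,x,y,yaw,z=0):
    c,s=np.cos(yaw),np.sin(yaw);M=np.array([[c,-s,0],[s,c,0],[0,0,1]]);m=np.zeros((400,640),np.uint8)
    for p in parts:
        q=proj(f,p@M.T+[x,y,z],cam); h=cv2.convexHull(np.round(q*16).astype(np.int32))
        cv2.fillConvexPoly(m,h,1,cv2.LINE_8,4)
    return m>0
def fit(f,cam,mask,parts,p0,z=0,ign=None,rot=True):
    k=np.ones(mask.shape,bool) if ign is None else ~ign
    def cost(v):
        m=render(f,cam,parts,p0[0]+v[0]*.01,p0[1]+v[1]*.01,p0[2]+v[2]*.1*rot,z)
        return -(m&mask&k).sum()/max(1,((m|mask)&k).sum())
    n=3 if rot else 2
    c2=(lambda v:cost(v)) if rot else (lambda v:cost([v[0],v[1],0]))
    S=np.vstack([np.zeros(n),np.eye(n)*.8])
    r=minimize(c2,np.zeros(n),method='Nelder-Mead',options=dict(initial_simplex=S,xatol=.01,fatol=1e-5))
    r=minimize(c2,r.x,method='Nelder-Mead',options=dict(initial_simplex=r.x-S*.5,xatol=.01,fatol=1e-5))
    v=list(r.x)+[0]
    return p0[0]+v[0]*.01,p0[1]+v[1]*.01,p0[2]+v[2]*.1*rot,-r.fun
def look(cam,trays=True,p0yaw=-.92,png=None,tins=True,zt=.0075):
    f=grab_frame(cam)
    if png: cv2.imwrite('pics/'+png,cv2.cvtColor(f['color'],cv2.COLOR_RGB2BGR))
    ts=silhouettes(cam,'tin_1'); tl=find_in(cam,'tin_1')
    ign=np.zeros((400,640),bool)
    for t in ts: ign|=t['pixels']
    ign=cv2.dilate(ign.astype(np.uint8),np.ones((5,5)))>0
    def match(ms,parts,L,z):
        q=proj(f,[L],cam)[0]; b=[m for m in ms if np.hypot(*(np.argwhere(m['pixels']).mean(0)[::-1]-q))<25]
        return b[0]['pixels'] if b else None
    if trays:
        tr=silhouettes(cam,'tray_a')
        for d in find_in(cam,'tray_a'):
            m=match(tr,TR,d['location'],0)
            if m is None or d['score']<.3: continue
            r=fit(f,cam,m,TR,(d['location'][0],d['location'][1],p0yaw),0,ign)
            print(cam,'tray',np.round(r,4),round(d['score'],2))
    for d in tl if tins else []:
        m=match(ts,TI,d['location'],0)
        if m is None: continue
        col=f['color'][m].mean(0).astype(int)
        r=fit(f,cam,m,TI,(d['location'][0],d['location'][1],0),zt,None,False)
        print(cam,'tin',np.round(r,4),col,round(d['score'],2))
    return f
E
python3 - <<'E'
from h import *
for c in ['wrist','scene','side']: look(c,png='w1.png' if c=='wrist' else None)
E
```

```text
wrist tray [ 0.5985 -0.0661 -1.1137  0.9664] 0.93
wrist tray [ 0.5264 -0.2254 -0.9279  0.8821] 0.89
wrist tray [ 0.4424 -0.3747 -1.0113  0.3761] 0.83
wrist tin [ 0.4909 -0.176   0.      0.8034] [221 225 222] 0.96
wrist tin [ 0.5379 -0.243   0.      0.9487] [214 214 210] 0.88
wrist tin [ 0.6644 -0.2429  0.      0.5502] [ 88 143 100] 0.65
wrist tin [ 0.4102 -0.3254  0.      0.7525] [210 212 208] 0.57
wrist tin [ 0.6075 -0.0842  0.      0.9234] [214 216 212] 0.56
wrist tin [ 0.5379 -0.243   0.      0.9474] [214 214 210] 0.36
scene tray [ 0.5326 -0.2185 -0.9334  0.8829] 0.86
scene tray [ 0.6044 -0.0629 -1.0767  0.9286] 0.8
scene tray [ 0.4577 -0.3617 -0.954   0.9202] 0.69
scene tin [ 0.4252 -0.3112  0.      0.6966] [192 193 190] 0.79
scene tin [ 0.5482 -0.2358  0.      0.6964] [189 189 186] 0.72
scene tin [ 0.6108 -0.0839  0.      0.639 ] [186 188 187] 0.56
scene tin [ 0.6555 -0.2471  0.      0.7773] [105 151 105] 0.49
scene tin [ 0.4968 -0.1712  0.      0.7109] [192 192 188] 0.45
scene tin [ 0.5192 -0.2399  0.     -0.    ] [192 193 190] 0.19
side tray [ 0.4472 -0.3718 -0.9407  0.9498] 0.74
side tray [ 0.5975 -0.0679 -1.1084  0.9644] 0.58
side tray [ 0.5264 -0.2277 -0.9252  0.8804] 0.57
side tin [ 0.4942 -0.1857  0.      0.4597] [214 218 217] 0.8
side tin [ 0.4951 -0.1888  0.      0.4625] [214 218 217] 0.76
side tin [ 0.6613 -0.2365  0.      0.9295] [117 155 120] 0.76
side tin [ 0.4119 -0.3348  0.      0.5784] [205 203 195] 0.55
side tin [ 0.6082 -0.0875  0.      0.8687] [185 184 182] 0.54
```

View pics/w1.png

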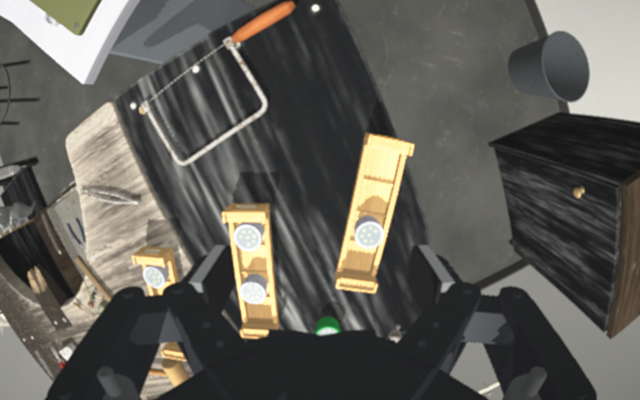

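The wrist picture confirms it: tray_b at right (tin px 368,234), tray_a in the middle (tins 247,236 and 253,290), tray_c at left (tin 153,275), green tin at (328,325) off the trays. The fits agree with the compartment geometry within 2 mm. Next I go above tin_3.

Request:
play_rows(
  commands=[
    [-1, 0, 0, 2, 0, 0, 0.09],
    [-1, 0, 0, 2, 0, 0, 0.09],
    [-0.3, -3, 2.5, 3, 0, 0, 0],
    [-0.3, -3, 2.5, 3, 0, 0, 0],
    [-0.3, -0.6, 2, 3, 0, 0, 0],
  ],
)

```text
time_s: 3.43
eef_pos: [0.5981, -0.076, 0.1191]
eef_rot: [0.002, 0.526, 0.851, 0.0]
contact_force: [0.1, -0.5, 0.8]
grip_width: 0.655
grasp_force: 0.0
```

Request:
play_rows(
  commands=[
    [-0.3, 0, 0, 2, 0, 0, 0],
    [-0.3, 0, 0, 0, 0, 0, 0],
    [-0.3, 0, 0, 0, 0, 0, 0],
  ],
)

```text
time_s: 3.68
eef_pos: [0.5942, -0.0735, 0.097]
eef_rot: [-0.002, 0.525, 0.851, -0.001]
contact_force: [-0.5, 0.5, 0.6]
grip_width: 0.655
grasp_force: 0.0
```

```bash
cat >> h.py <<'E'
def plan(x,y,z,yaw):
    s=get_state(); q=s['eef_rot']; a=2*np.arctan2(q[2],q[1])-np.pi/2
    t=(yaw-a+np.pi/2)%np.pi-np.pi/2
    d=np.array([x,y,z])-s['eef_pos']; n=a+t; c,sn=np.cos(n),np.sin(n)
    print('t',round(s['time_s'],2),'pos',np.round(s['eef_pos'],4),'wz',round(-t,3),'then cm',np.round([100*(-sn*d[0]+c*d[1]),100*(c*d[0]+sn*d[1]),-100*d[2]],2),'w',round(s['grip_width'],3))
E
python3 - <<'E'
from h import *
f=look('wrist',png='w2.png')
plan(.607,-.0845,.03,.46)
E
```

```text
wrist tray [ 0.5207 -0.2303 -0.9952  0.3682] 0.8
wrist tray [ 0.3478 -0.3581  0.6714  0.3404] 0.67
wrist tray [ 0.5977 -0.0657 -1.1093  0.9666] 0.62
wrist tin [ 0.6074 -0.0845  0.      0.9144] [206 212 209] 0.97
wrist tin [ 0.4891 -0.1783  0.      0.8195] [193 197 194] 0.56
t 3.93 pos [ 0.5963 -0.0739  0.1011] wz 0.006 then cm [-1.42  0.49  7.11] w 0.654
```

View pics/w2.png

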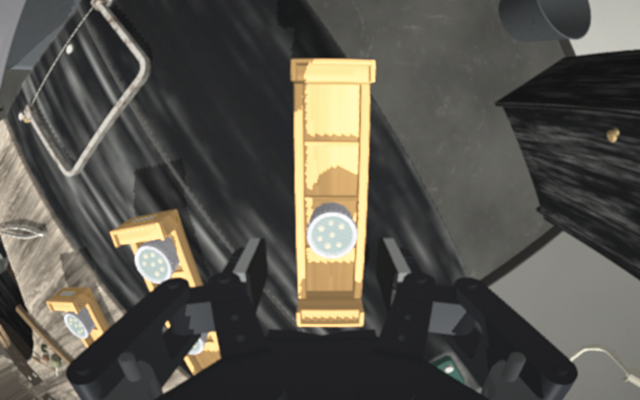

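Tin_3 sits at px (331,233) between the fingers, with tray_b parallel to the tool. Correct and descend.

Request:
play_rows(
  commands=[
    [-0.3, -1.4, 0.5, 2, 0, 0, 0],
    [-0.3, 0, 0, 2, 0, 0, 0],
    [-0.3, 0, 0, 1.5, 0, 0, 0],
    [-0.3, 0, 0, 1, 0, 0, 0],
    [-0.3, 0, 0, 0.4, 0, 0, 0],
  ],
)

```text
time_s: 4.35
eef_pos: [0.6053, -0.0838, 0.0288]
eef_rot: [-0.001, 0.525, 0.851, -0.0]
contact_force: [-1.1, 0.3, -1.4]
grip_width: 0.65
grasp_force: 0.0
```

```bash
python3 - <<'E'
from h import *
plan(.6072,-.0845,.03,.46)
f=grab_frame('side');q=proj(f,[[.607,-.0845,.03]],'side')[0].astype(int)
c=f['color'][q[1]-50:q[1]+50,q[0]-65:q[0]+65]
cv2.imwrite('pics/s1.png',cv2.resize(cv2.cvtColor(c,cv2.COLOR_RGB2BGR),None,fx=6,fy=6,interpolation=cv2.INTER_CUBIC))
E
```

```text
t 4.35 pos [ 0.6053 -0.0838  0.0288] wz 0.006 then cm [-0.14  0.14 -0.12] w 0.65
```

View pics/s1.png

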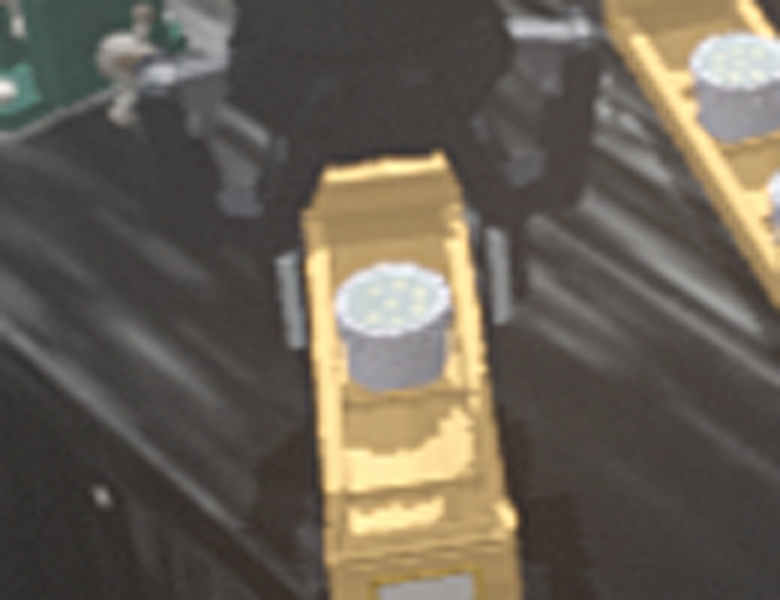

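```bash
python3 - <<'E'
from h import *
f=grab_frame('side');s=get_state();p=np.array(s['eef_pos']);q=proj(f,[[.607,-.0845,.03]],'side')[0].astype(int)
a=.46;y=np.array([np.cos(a),np.sin(a),0]);x=np.array([-np.sin(a),np.cos(a),0])
for sx in(-1,1):
  for sy in(-1,1):
    for z in(.01,.02,.03,.04,.05):
      X=p+x*sx*.011+y*sy*.0278;X[2]=z
      print(sx,sy,z,np.round((proj(f,[X],'side')[0]-q+[65,50])*6))
E
```

```text
-1 -1 0.01 [484. 322.]
-1 -1 0.02 [482. 298.]
-1 -1 0.03 [480. 274.]
-1 -1 0.04 [478. 250.]
-1 -1 0.05 [476. 225.]
-1 1 0.01 [311. 343.]
-1 1 0.02 [308. 319.]
-1 1 0.03 [305. 295.]
-1 1 0.04 [301. 271.]
-1 1 0.05 [298. 246.]
1 -1 0.01 [491. 366.]
1 -1 0.02 [489. 342.]
1 -1 0.03 [487. 318.]
1 -1 0.04 [485. 293.]
1 -1 0.05 [483. 268.]
1 1 0.01 [314. 388.]
1 1 0.02 [311. 364.]
1 1 0.03 [308. 340.]
1 1 0.04 [304. 315.]
1 1 0.05 [301. 290.]
```

Pad tips are about level with the TCP at this opening, so there is room to go 3 mm lower and close on the lid.

Request:
play_rows(
  commands=[
    [-0.3, -0.1, 0.1, 0.3, 0, 0, 0],
    [0.3, 0, 0, 0, 0, 0, 0],
    [0.6, 0, 0, 0, 0, 0, 0],
    [0.6, 0, 0, 0, 0, 0, 0],
    [0.6, 0, 0, 0, 0, 0, 0],
  ],
  squeeze=25,
)

```text
time_s: 4.87
eef_pos: [0.6083, -0.0846, 0.0278]
eef_rot: [0.001, 0.525, 0.851, 0.0]
contact_force: [-0.7, 0.3, 4.4]
grip_width: 0.408
grasp_force: 25.3
```

Request:
play_rows(
  commands=[
    [0.6, 0, 0, 0, 0, 0, 0],
  ],
)

```text
time_s: 4.95
eef_pos: [0.6084, -0.0846, 0.0278]
eef_rot: [0.001, 0.525, 0.851, 0.0]
contact_force: [0.8, 1.4, 4.5]
grip_width: 0.408
grasp_force: 25.3
```

Request:
play_rows(
  commands=[
    [0.6, 0, 0, 1.0, 0, 0, 0],
    [0.6, 0, 0, -2, 0, 0, 0],
    [0.6, 0, 0, -3, 0, 0, 0],
    [0.6, 0, 0, -3, 0, 0, -0.09],
    [0.6, 0, 0, -1.2, 0, 0, -0.09],
  ],
)

```text
time_s: 5.37
eef_pos: [0.6092, -0.0848, 0.1129]
eef_rot: [0.003, 0.444, 0.896, 0.001]
contact_force: [0.8, 1.3, -0.8]
grip_width: 0.407
grasp_force: 26.5
```

Request:
play_rows(
  commands=[
    [0.6, -0.8, -3, 0, 0, 0, 0],
    [0.6, -0.9, -3, 0, 0, 0, 0],
    [0.6, -0.9, -3, 0, 0, 0, 0],
    [0.6, -0.9, -3, 0, 0, 0, 0],
    [0.6, -0.9, -3, 0, 0, 0, 0],
  ],
)

```text
time_s: 5.78
eef_pos: [0.5126, -0.2105, 0.108]
eef_rot: [-0.001, 0.446, 0.895, -0.0]
contact_force: [-0.3, 0.1, -0.4]
grip_width: 0.409
grasp_force: 26.5
```

Request:
play_rows(
  commands=[
    [0.6, 0, 0, 0, 0, 0, 0],
    [0.6, 0, 0, 0, 0, 0, 0],
    [0.6, 0, 0, 0, 0, 0, 0],
  ],
)

```text
time_s: 6.03
eef_pos: [0.5139, -0.2097, 0.1082]
eef_rot: [-0.0, 0.446, 0.895, 0.0]
contact_force: [-0.8, -0.4, 0.0]
grip_width: 0.408
grasp_force: 26.5
```

```bash
python3 - <<'E'
from h import *
look('wrist',png='w3.png'); look('side')
plan(.5141,-.2099,.03,.644)
E
```

```text
wrist tray [ 0.4453 -0.3703 -0.9376  0.4877] 0.96
wrist tray [ 0.5995 -0.0645 -1.1041  0.9062] 0.63
wrist tin [ 0.4098 -0.3202  0.      0.8997] [186 190 185] 0.96
wrist tin [ 0.4909 -0.1759  0.      0.9592] [206 214 209] 0.66
wrist tin [ 0.5343 -0.2296  0.      0.4451] [190 197 194] 0.63
side tray [ 0.5262 -0.2264 -0.9302  0.9139] 0.9
side tray [ 0.4478 -0.3723 -0.9496  0.898 ] 0.9
side tray [ 0.5981 -0.0684 -1.1009  0.9534] 0.58
side tin [ 0.5056 -0.1933  0.     -0.    ] [173 172 172] 0.83
side tin [ 0.5348 -0.2284  0.     -0.    ] [173 172 172] 0.72
side tin [ 0.49   -0.1705  0.     -0.    ] [183 182 182] 0.68
side tin [ 0.6622 -0.2381  0.      0.7867] [120 161 122] 0.64
side tin [ 0.4124 -0.335   0.      0.5075] [200 201 199] 0.41
t 6.53 pos [ 0.5143 -0.2096  0.1085] wz 0.003 then cm [-0.02 -0.03  7.85] w 0.401
```

View pics/w3.png

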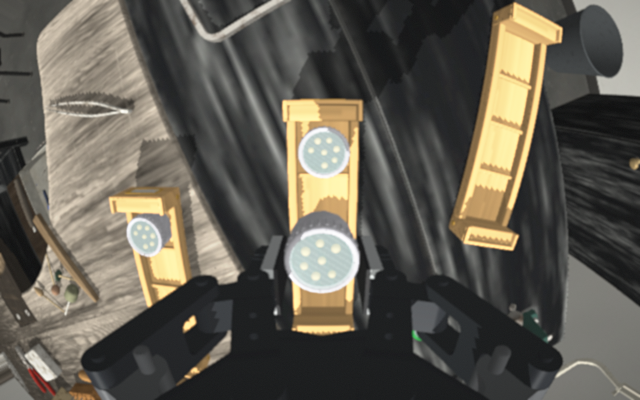

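Held tin at px (322,260) hangs over compartment 1, in line with tray_a's middle line; tray_b (505,125) is empty. Lower and release.

Request:
play_rows(
  commands=[
    [0.6, 0, 0, 3, 0, 0, 0],
    [0.6, 0, 0, 2, 0, 0, 0],
    [0.6, 0, 0, 1.5, 0, 0, 0],
    [0.6, 0, 0, 1, 0, 0, 0],
    [0.6, 0, 0, 0.4, 0, 0, 0],
  ],
)

```text
time_s: 6.95
eef_pos: [0.5139, -0.2099, 0.0287]
eef_rot: [-0.0, 0.446, 0.895, -0.0]
contact_force: [-0.2, 0.2, -0.4]
grip_width: 0.401
grasp_force: 26.6
```

Request:
play_rows(
  commands=[
    [0.6, 0, 0, 0, 0, 0, 0],
    [0.6, 0, 0, 0, 0, 0, 0],
  ],
)

```text
time_s: 7.12
eef_pos: [0.5145, -0.21, 0.0301]
eef_rot: [0.0, 0.446, 0.895, 0.0]
contact_force: [0.3, -0.0, -0.4]
grip_width: 0.402
grasp_force: 26.6
```

Request:
play_rows(
  commands=[
    [0.6, 0, 0, 0.2, 0, 0, 0],
    [0.6, 0, 0, 0, 0, 0, 0],
    [0.1, 0, 0, 0, 0, 0, 0],
    [-0.1, 0, 0, 0, 0, 0, 0],
    [-0.2, 0, 0, 0, 0, 0, 0],
  ],
)

```text
time_s: 7.53
eef_pos: [0.5144, -0.2099, 0.028]
eef_rot: [0.0, 0.446, 0.895, 0.0]
contact_force: [1.3, -0.3, -0.2]
grip_width: 0.601
grasp_force: 0.0
```

Request:
play_rows(
  commands=[
    [-0.2, 0, 0, -1, 0, 0, 0],
    [-0.3, 0, 0, -3, 0, 0, 0],
    [-0.3, 0, 0, -3.5, 0, 0, 0],
    [-0.3, 0, 0, 0, 0, 0, 0],
  ],
)

```text
time_s: 7.87
eef_pos: [0.5185, -0.2121, 0.111]
eef_rot: [0.007, 0.446, 0.895, -0.0]
contact_force: [0.8, -2.0, 2.4]
grip_width: 0.65
grasp_force: 0.0
```

```bash
python3 - <<'E'
from h import *
look('wrist')
plan(.411,-.321,.1,.628)
E
```

```text
wrist tray [ 0.5269 -0.2253 -0.9193  0.9601] 0.78
wrist tray [ 0.6    -0.0645 -1.1055  0.9148] 0.76
wrist tin [ 0.41   -0.32    0.      0.8812] [186 190 186] 0.92
wrist tin [ 0.5138 -0.2087  0.      0.9085] [202 210 206] 0.87
wrist tin [ 0.4906 -0.1763  0.      0.9317] [210 219 214] 0.62
wrist tin [ 0.5387 -0.2423  0.      0.9207] [196 202 198] 0.58
t 8.12 pos [ 0.5132 -0.2094  0.1015] wz 0.018 then cm [ -3.03 -14.83   0.15] w 0.649
```

Request:
play_rows(
  commands=[
    [-0.3, 0, 0, 0, 0, 0, 0.018],
    [-0.3, -0.6, -3, 0, 0, 0, 0],
    [-0.3, -0.6, -3, 0, 0, 0, 0],
    [-0.3, -0.6, -3, 0, 0, 0, 0],
    [-0.3, -0.6, -3, 0, 0, 0, 0],
  ],
)

```text
time_s: 8.53
eef_pos: [0.4296, -0.2999, 0.1013]
eef_rot: [-0.001, 0.454, 0.891, 0.0]
contact_force: [1.6, -0.1, -0.2]
grip_width: 0.648
grasp_force: 0.0
```

Request:
play_rows(
  commands=[
    [-0.3, -0.6, -2.8, 0, 0, 0, 0],
    [-0.3, 0, 0, 0, 0, 0, 0],
    [-0.3, 0, 0, 0, 0, 0, 0],
  ],
)

```text
time_s: 8.78
eef_pos: [0.4108, -0.3214, 0.1015]
eef_rot: [-0.001, 0.456, 0.89, 0.0]
contact_force: [0.1, 0.4, 0.4]
grip_width: 0.651
grasp_force: 0.0
```

```bash
python3 - <<'E'
from h import *
look('wrist')
plan(.411,-.321,.028,.628)
E
```

```text
wrist tray [ 0.5301 -0.2224 -0.9177  0.7775] 0.71
wrist tray [ 0.6028 -0.0629 -1.1116  0.8698] 0.61
wrist tray [ 0.4482 -0.3666 -0.9424  0.7883] 0.6
wrist tin [ 0.6612 -0.2455  0.      0.8694] [ 94 145 105] 0.93
wrist tin [ 0.5393 -0.2417  0.      0.8996] [186 190 186] 0.84
wrist tin [ 0.491  -0.1757  0.      0.9206] [197 201 198] 0.74
wrist tin [ 0.4119 -0.318   0.      0.9484] [202 210 205] 0.62
wrist tin [ 0.5148 -0.2081  0.      0.8799] [192 197 194] 0.56
t 9.03 pos [ 0.4125 -0.3202  0.1022] wz 0.001 then cm [ 0.02 -0.17  7.42] w 0.649
```

Request:
play_rows(
  commands=[
    [-0.3, 0.1, 0, 3, 0, 0, 0],
    [-0.3, 0, 0, 2, 0, 0, 0],
    [-0.3, 0, 0, 1.5, 0, 0, 0],
    [-0.3, 0, 0, 0.8, 0, 0, 0],
    [0.3, 0, 0, 0, 0, 0, 0],
  ],
)

```text
time_s: 9.45
eef_pos: [0.4113, -0.3191, 0.0284]
eef_rot: [-0.001, 0.454, 0.891, 0.0]
contact_force: [-0.5, 0.0, -0.3]
grip_width: 0.522
grasp_force: 0.1
```

Request:
play_rows(
  commands=[
    [0.6, 0, 0, 0, 0, 0, 0],
    [0.6, 0, 0, 0, 0, 0, 0],
    [0.6, 0, 0, 0, 0, 0, 0],
    [0.6, 0, 0, 0, 0, 0, 0],
  ],
)

```text
time_s: 9.78
eef_pos: [0.4119, -0.3206, 0.0303]
eef_rot: [0.001, 0.454, 0.891, -0.0]
contact_force: [-0.2, -0.5, -0.6]
grip_width: 0.409
grasp_force: 25.0
```

```bash
python3 - <<'E'
from h import *
plan(.5637,-.2752,.1,.646)
E
```

```text
t 9.78 pos [ 0.4119 -0.3206  0.0303] wz -0.018 then cm [-5.52 14.86 -6.97] w 0.409
```

Request:
play_rows(
  commands=[
    [0.6, 0, 0, -2, 0, 0, 0],
    [0.6, 0, 0, -3, 0, 0, 0],
    [0.6, 0, 0, -2, 0, 0, -0.018],
    [0.6, -0.9, 2.5, 0, 0, 0, 0],
    [0.6, -0.9, 2.5, 0, 0, 0, 0],
  ],
)

```text
time_s: 10.2
eef_pos: [0.4633, -0.3058, 0.1024]
eef_rot: [0.002, 0.447, 0.894, -0.001]
contact_force: [-0.4, -0.1, -0.2]
grip_width: 0.405
grasp_force: 25.2
```

Request:
play_rows(
  commands=[
    [0.6, -0.9, 2.5, 0, 0, 0, 0],
    [0.6, -0.9, 2.5, 0, 0, 0, 0],
    [0.6, -0.9, 2.5, 0, 0, 0, 0],
    [0.6, -1, 2.4, 0, 0, 0, 0],
    [0.6, 0, 0, 0, 0, 0, 0],
  ],
)

```text
time_s: 10.62
eef_pos: [0.5671, -0.2736, 0.1004]
eef_rot: [0.002, 0.445, 0.896, 0.0]
contact_force: [-0.9, 0.7, -0.1]
grip_width: 0.409
grasp_force: 25.3
```

Request:
play_rows(
  commands=[
    [0.6, 0, 0, 0, 0, 0, 0],
    [0.6, 0, 0, 0, 0, 0, 0],
  ],
)

```text
time_s: 10.78
eef_pos: [0.5629, -0.2745, 0.0994]
eef_rot: [-0.0, 0.446, 0.895, -0.0]
contact_force: [0.3, 0.1, -0.7]
grip_width: 0.406
grasp_force: 25.3
```

```bash
python3 - <<'E'
from h import *
look('wrist')
plan(.5638,-.275,.03,.646)
E
```

```text
wrist tray [ 0.5246 -0.2222 -0.924   0.9613] 0.74
wrist tray [ 0.4443 -0.3693 -0.9415  0.8491] 0.72
wrist tray [ 0.5991 -0.0647 -1.1127  0.9109] 0.57
wrist tin [ 0.538  -0.2418  0.      0.9365] [200 209 204] 0.93
wrist tin [ 0.5129 -0.209   0.      0.9294] [196 206 202] 0.92
wrist tin [ 0.5811 -0.2931  0.      0.4874] [189 196 193] 0.85
wrist tin [ 0.6636 -0.2443  0.      0.8924] [119 166 130] 0.84
wrist tin [ 0.4906 -0.1762  0.      0.8847] [192 202 199] 0.68
t 11.03 pos [ 0.5626 -0.2749  0.0996] wz -0.001 then cm [-0.08  0.08  6.96] w 0.411
```

Request:
play_rows(
  commands=[
    [0.6, 0, 0, 3, 0, 0, 0],
    [0.6, 0, 0, 2, 0, 0, 0],
    [0.6, 0, 0, 1, 0, 0, 0],
    [0.6, 0, 0, 0.6, 0, 0, 0],
    [0.6, 0, 0, 0.2, 0, 0, 0],
  ],
)

```text
time_s: 11.45
eef_pos: [0.5629, -0.2745, 0.0309]
eef_rot: [-0.001, 0.446, 0.895, -0.0]
contact_force: [-0.4, 0.3, 0.0]
grip_width: 0.41
grasp_force: 25.3
```

Request:
play_rows(
  commands=[
    [0.6, 0, 0, 0, 0, 0, 0],
    [0.6, 0, 0, 0.1, 0, 0, 0],
  ],
)

```text
time_s: 11.62
eef_pos: [0.5644, -0.2751, 0.032]
eef_rot: [0.001, 0.446, 0.895, -0.0]
contact_force: [-0.1, -0.2, -0.1]
grip_width: 0.41
grasp_force: 25.3
```

Request:
play_rows(
  commands=[
    [0.6, 0, 0, 0.1, 0, 0, 0],
    [0.6, 0, 0, 0, 0, 0, 0],
    [0.1, 0, 0, 0, 0, 0, 0],
    [-0.1, 0, 0, 0, 0, 0, 0],
    [-0.2, 0, 0, 0, 0, 0, 0],
  ],
)

```text
time_s: 12.03
eef_pos: [0.5637, -0.2746, 0.0299]
eef_rot: [0.0, 0.446, 0.895, -0.0]
contact_force: [0.5, -0.3, 0.6]
grip_width: 0.602
grasp_force: 0.0
```

Request:
play_rows(
  commands=[
    [-0.2, 0, 0, -1, 0, 0, 0],
    [-0.5, 0, 0, -3, 0, 0, 0],
    [-0.8, 0, 0, -3.5, 0, 0, 0],
    [-1, 0, 0, 0, 0, 0, 0],
  ],
)

```text
time_s: 12.37
eef_pos: [0.5677, -0.277, 0.1136]
eef_rot: [0.007, 0.446, 0.895, -0.001]
contact_force: [1.8, -1.0, 2.1]
grip_width: 0.989
grasp_force: 0.0
```

```bash
python3 - <<'E'
from h import *
look('wrist')
plan(.446,-.3703,.1,.628)
E
```

```text
wrist tray [ 0.4445 -0.3691 -0.9332  0.8528] 0.74
wrist tray [ 0.6007 -0.064  -1.124   0.9266] 0.73
wrist tray [ 0.527  -0.2252 -0.9234  0.961 ] 0.66
wrist tin [ 0.5131 -0.2086  0.      0.9673] [203 210 205] 0.95
wrist tin [ 0.6638 -0.2443  0.      0.8068] [120 164 130] 0.92
wrist tin [ 0.5638 -0.2742  0.      0.9439] [198 205 200] 0.9
wrist tin [ 0.5379 -0.2413  0.      0.9295] [207 215 211] 0.77
wrist tin [ 0.4908 -0.1765  0.      0.9372] [187 196 192] 0.57
t 12.62 pos [ 0.5626 -0.274   0.1034] wz 0.018 then cm [ -0.94 -15.1    0.34] w 1.002
```

Request:
play_rows(
  commands=[
    [-1, 0, 0, 0, 0, 0, 0.018],
    [-1, -0.2, -3, 0, 0, 0, 0],
    [-1, -0.2, -3, 0, 0, 0, 0],
    [-1, -0.2, -3, 0, 0, 0, 0],
    [-1, -0.2, -3, 0, 0, 0, 0],
  ],
)

```text
time_s: 13.03
eef_pos: [0.4695, -0.3514, 0.1031]
eef_rot: [-0.001, 0.454, 0.891, 0.0]
contact_force: [0.6, -0.1, 0.1]
grip_width: 1.004
grasp_force: 0.0
```

Request:
play_rows(
  commands=[
    [-1, -0.1, -3, 0, 0, 0, 0],
    [-1, 0, 0, 0, 0, 0, 0],
    [-1, 0, 0, 0, 0, 0, 0],
  ],
)

```text
time_s: 13.28
eef_pos: [0.4459, -0.3702, 0.1033]
eef_rot: [-0.001, 0.456, 0.89, 0.0]
contact_force: [-0.2, -0.8, 0.5]
grip_width: 1.002
grasp_force: 0.0
```

```bash
python3 - <<'E'
from h import *
look('wrist',tins=False,png='w4.png'); look('side',tins=False)
plan(.446,-.3703,.01,.628)
E
```

```text
wrist tray [ 0.5298 -0.2229 -0.9288  0.841 ] 0.92
wrist tray [ 0.449  -0.3664 -0.9226  0.9793] 0.64
wrist tray [ 0.6048 -0.0611 -1.1654  0.8829] 0.62
side tray [ 0.4493 -0.3735 -0.9237  0.9377] 0.94
side tray [ 0.5282 -0.2301 -0.9366  0.6976] 0.84
side tray [ 0.5976 -0.0675 -1.1045  0.945 ] 0.78
t 13.78 pos [ 0.4477 -0.3695  0.1045] wz 0.001 then cm [ 0.04 -0.19  9.45] w 1.0
```

View pics/w4.png

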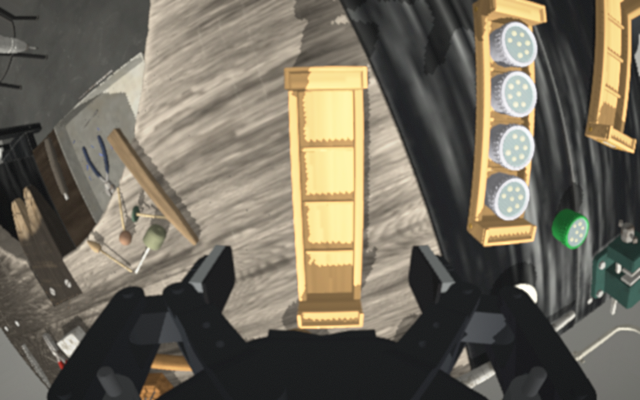

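Full tray_a is visible at (510,120) with four tins; empty tray_c lies between the jaws at (328,200). Descend and take it across the rails.

Request:
play_rows(
  commands=[
    [-1, 0.1, 0.1, 3, 0, 0, -0.015],
    [-1, 0, 0, 3, 0, 0, 0],
    [-1, 0, 0, 2, 0, 0, 0],
    [-1, 0, 0, 1.3, 0, 0, 0],
    [-0.4, 0, 0, 0, 0, 0, 0],
  ],
  squeeze=40,
)

```text
time_s: 14.2
eef_pos: [0.4458, -0.3666, 0.0082]
eef_rot: [-0.003, 0.447, 0.894, 0.001]
contact_force: [0.0, 1.1, -2.0]
grip_width: 0.881
grasp_force: 0.0
```

Request:
play_rows(
  commands=[
    [0, 0, 0, 0, 0, 0, 0],
    [0.4, 0, 0, 0, 0, 0, 0],
    [0.4, 0, 0, 0, 0, 0, 0],
    [0.4, 0, 0, 0, 0, 0, 0],
    [0.4, 0, 0, 0, 0, 0, 0],
  ],
)

```text
time_s: 14.62
eef_pos: [0.4486, -0.3695, 0.0134]
eef_rot: [0.002, 0.447, 0.894, -0.001]
contact_force: [-0.8, -0.6, 4.3]
grip_width: 0.598
grasp_force: 44.5
```

Request:
play_rows(
  commands=[
    [0.4, 0, 0, -1, 0, 0, 0],
    [0.4, 0, 0, -3, 0, 0, 0],
    [0.4, 0, 0, -4, 0, 0, 0],
    [0.4, 0, 0, -4, 0, 0, 0],
    [0.4, 0, 0, 0, 0, 0, 0],
  ],
)

```text
time_s: 15.03
eef_pos: [0.4515, -0.3723, 0.1422]
eef_rot: [0.008, 0.447, 0.894, -0.003]
contact_force: [1.5, -2.0, 1.0]
grip_width: 0.601
grasp_force: 44.1
```

```bash
python3 - <<'E'
from h import *
plan(.5983,-.0665,.14,.463)
E
```

```text
t 15.03 pos [ 0.4515 -0.3723  0.1422] wz 0.18 then cm [20.8  26.79  0.22] w 0.601
```

Request:
play_rows(
  commands=[
    [0.4, 0, 0, 0, 0, 0, 0.06],
    [0.4, 0, 0, 0, 0, 0, 0.06],
    [0.4, 0, 0, 0, 0, 0, 0.06],
    [0.4, 1.8, 2.2, 0, 0, 0, 0],
    [0.4, 2, 2.6, 0, 0, 0, 0],
  ],
)

```text
time_s: 15.45
eef_pos: [0.4731, -0.3137, 0.132]
eef_rot: [0.0, 0.528, 0.85, -0.0]
contact_force: [0.4, 1.1, -1.2]
grip_width: 0.591
grasp_force: 44.0
```

Request:
play_rows(
  commands=[
    [0.4, 2, 2.6, 0, 0, 0, 0],
    [0.4, 2, 2.6, 0, 0, 0, 0],
    [0.4, 2, 2.6, 0, 0, 0, 0],
    [0.4, 2, 2.6, 0, 0, 0, 0],
    [0.4, 2, 2.6, 0, 0, 0, 0],
  ],
)

```text
time_s: 15.87
eef_pos: [0.5454, -0.1639, 0.1319]
eef_rot: [0.0, 0.526, 0.85, -0.0]
contact_force: [1.0, -0.2, -1.5]
grip_width: 0.595
grasp_force: 44.0
```

Request:
play_rows(
  commands=[
    [0.4, 2, 2.6, 0, 0, 0, 0],
    [0.4, 2, 2.6, 0, 0, 0, 0],
    [0.4, 2, 2.6, 0, 0, 0, 0],
    [0.4, 1, 1.3, 0, 0, 0, 0],
    [0.4, 0, 0, 0, 0, 0, 0],
  ],
)

```text
time_s: 16.28
eef_pos: [0.5963, -0.0592, 0.1319]
eef_rot: [0.0, 0.524, 0.852, 0.001]
contact_force: [-0.1, -0.2, -0.0]
grip_width: 0.598
grasp_force: 44.0
```

Request:
play_rows(
  commands=[
    [0.4, 0, 0, 0, 0, 0, 0],
    [0.4, 0, 0, 0, 0, 0, 0],
  ],
)

```text
time_s: 16.45
eef_pos: [0.5949, -0.0627, 0.1315]
eef_rot: [-0.0, 0.526, 0.85, -0.0]
contact_force: [0.3, 0.1, -1.9]
grip_width: 0.598
grasp_force: 44.0
```

```bash
python3 - <<'E'
from h import *
s=get_state();p=s['eef_pos']
plan(.5983,-.0665,.06,.463)
for c in ['side','wrist','scene']:
    f=grab_frame(c)
    if c=='side': cv2.imwrite('pics/s2.png',cv2.cvtColor(f['color'],cv2.COLOR_RGB2BGR)[150:350,150:350].repeat(3,0).repeat(3,1))
    for m in silhouettes(c,'tray_a'):
        r0=fit(f,c,m['pixels'],TR,(.5983,-.0665,-1.108),0)
        r1=fit(f,c,m['pixels'],TR,(p[0],p[1],-1.108),p[2]-.0134)
        print(c,round(m['score'],2),m['pixels'].sum(),'bench',np.round(r0,4),'held',np.round(r1,4))
E
```

```text
t 16.45 pos [ 0.5949 -0.0627  0.1315] wz -0.0 then cm [-0.49  0.13  7.15] w 0.598
side 0.96 2167 bench [ 0.658  -0.1947 -1.0485  0.7995] held [ 0.5959 -0.0666 -1.112   0.8265]
side 0.86 1518 bench [ 0.5977 -0.0679 -1.123   0.6193] held [ 0.547   0.0324 -1.1497  0.4126]
side 0.79 962 bench [ 0.5983 -0.0665 -1.108  -0.    ] held [ 0.5949 -0.0627 -1.108  -0.    ]
wrist 0.86 2286 bench [ 0.5983 -0.0665 -1.108  -0.    ] held [ 0.5949 -0.0627 -1.108  -0.    ]
wrist 0.68 36852 bench [ 0.5739 -0.0351 -1.103   0.4351] held [ 0.5939 -0.0608 -1.113   0.8414]
scene 0.85 953 bench [ 0.5983 -0.0665 -1.108  -0.    ] held [ 0.5949 -0.0627 -1.108  -0.    ]
scene 0.85 1078 bench [ 0.5991 -0.0642 -1.0939  0.9009] held [ 0.5949 -0.0627 -1.108  -0.    ]
scene 0.81 1054 bench [ 0.5983 -0.0665 -1.108  -0.    ] held [ 0.6121 -0.0518 -1.104   0.848 ]
```

View pics/s2.png

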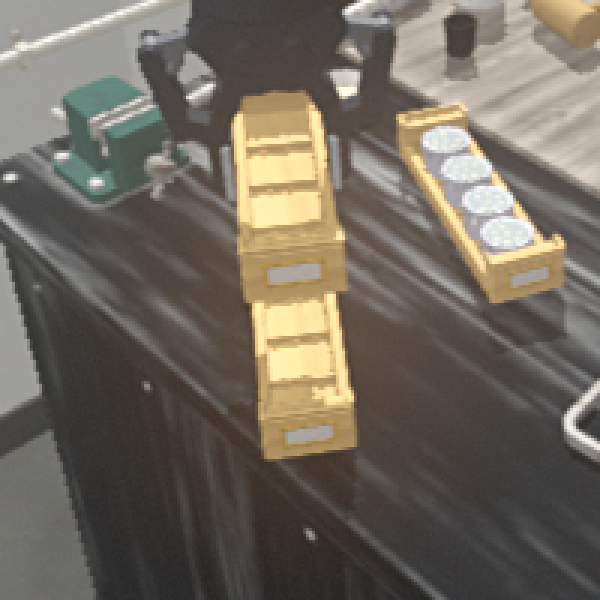

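```bash
cat >> h.py <<'E'
def heldfit(cam,p,zoff,yaw=-1.108,show=True):
    f=grab_frame(cam); x=np.array([-np.sin(yaw+np.pi/2),np.cos(yaw+np.pi/2),0])
    a=proj(f,[p+x*.03],cam)[0]; b=proj(f,[p+x*.09],cam)[0]; u=b-a
    yy,xx=np.mgrid[:400,:640]; ign=((xx-a[0])*u[0]+(yy-a[1])*u[1])<0
    out=[]
    for m in silhouettes(cam,'tray_a'):
        r=fit(f,cam,m['pixels'],TR,(p[0],p[1],yaw),p[2]-zoff,ign)
        if r[3]>.6: out.append(r); print(cam,'held half',np.round(r,4))
    return f
E
python3 - <<'E'
from h import *
s=get_state();p=np.array(s['eef_pos'])
for c in ['side','wrist']: heldfit(c,p,.0134)
print(s['eef_rot'],p)
E
```

```text
side held half [ 0.5984 -0.0665 -1.0965  0.9175]
wrist held half [ 0.5943 -0.0604 -1.1046  0.9839]
[-5.20476114e-06  5.26549523e-01  8.50144457e-01 -4.01313142e-05] [ 0.59510227 -0.06306348  0.13158484]
```

Request:
play_rows(
  commands=[
    [0.4, -0.4, 0, 2, 0, 0, 0],
    [0.4, 0, 0, 2, 0, 0, 0],
    [0.4, 0, 0, 2, 0, 0, 0],
    [0.4, 0, 0, 1, 0, 0, 0],
    [0.4, 0, 0, 0, 0, 0, 0],
  ],
)

```text
time_s: 17.37
eef_pos: [0.5949, -0.0654, 0.0583]
eef_rot: [-0.003, 0.526, 0.85, -0.001]
contact_force: [-0.3, 1.0, -2.1]
grip_width: 0.601
grasp_force: 44.0
```

Request:
play_rows(
  commands=[
    [0.4, 0, 0, 0, 0, 0, 0],
    [0.4, 0, 0, 0, 0, 0, 0],
  ],
)

```text
time_s: 17.53
eef_pos: [0.5981, -0.066, 0.0629]
eef_rot: [0.001, 0.526, 0.85, 0.0]
contact_force: [-0.3, 0.1, 0.0]
grip_width: 0.595
grasp_force: 44.0
```

```bash
python3 - <<'E'
from h import *
s=get_state();p=np.array(s['eef_pos']);print(p,s['contact_force'])
for c in ['side','wrist']:
    f=heldfit(c,p,.0134)
    if c=='side': A=cv2.resize(f['color'][170:310,190:310],None,fx=4,fy=4,interpolation=cv2.INTER_CUBIC)
f=grab_frame('scene');q=proj(f,[p],'scene')[0].astype(int)
B=cv2.resize(f['color'][q[1]-40:q[1]+40,q[0]-50:q[0]+50],(300,240),interpolation=cv2.INTER_CUBIC)
im=np.zeros((560,790,3),np.uint8);im[:,:480]=A;im[:240,485:785]=B
cv2.imwrite('pics/s3.png',im[:,:,::-1])
E
```

```text
[ 0.59813745 -0.06599453  0.06289885] [-0.27666516  0.13046843  0.01538824]
side held half [ 0.6006 -0.0695 -1.0995  0.9652]
wrist held half [ 0.5974 -0.0634 -1.11    0.9802]
```

View pics/s3.png

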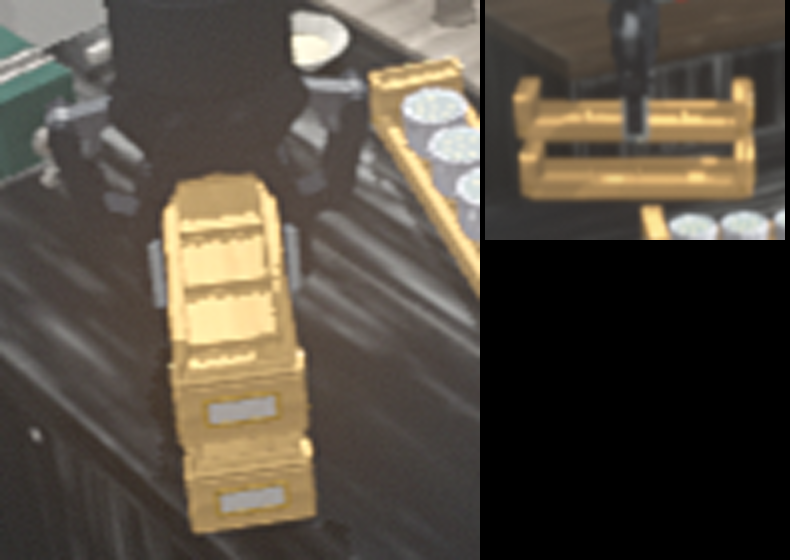

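```bash
python3 - <<'E'
from h import *
s=get_state();p=np.array(s['eef_pos'])
# relative to tray b measured by the same camera; tool axes
yaw=-1.108;X=np.array([-np.cos(yaw),-np.sin(yaw)]);Y=np.array([-np.sin(yaw),np.cos(yaw)])
ref=dict(side=(.5977,-.0679),wrist=(.5978,-.0659))
for z in (.0134,.0105,.008):
  for c in ref:
    import io,contextlib
    b=io.StringIO()
    with contextlib.redirect_stdout(b): heldfit(c,p,z)
    for l in b.getvalue().splitlines():
        v=[float(t) for t in l.split('[')[1].strip(' ]').split()]; d=np.array(ref[c])-v[:2]
        print(z,c,'move cm x,y',np.round(100*d@X,2),np.round(100*d@Y,2),'yaw',v[2],'iou',v[3])
f=grab_frame('scene')
for m in silhouettes('scene','tray_a'):
    yy,xx=np.nonzero(m['pixels']); print(m['score'],xx.min(),xx.max(),yy.min(),yy.max(),m['pixels'].sum())
for z in (.0495,0): 
    r=render(f,'scene',TR,.598,-.066,yaw,z);yy,xx=np.nonzero(r);print(z,xx.min(),xx.max(),yy.min(),yy.max())
E
```

```text
0.0134 wrist move cm x,y -0.27 -0.04 yaw -1.1013 iou 0.9778
0.0105 side move cm x,y -0.16 -0.09 yaw -1.1127 iou 0.9328
0.008 side move cm x,y -0.46 -0.13 yaw -1.1028 iou 0.9642
0.008 wrist move cm x,y -0.14 -0.04 yaw -1.0957 iou 0.9618
0.84 239 316 168 187 1129
0.83 280 366 185 213 869
0.0495 238 317 148 170
0 239 317 167 188
```

All three cameras agree on about 2 mm of correction along tool −x; I apply it and lower gently, watching the force.

Request:
play_rows(
  commands=[
    [0.4, -0.2, -0.05, 0.4, 0, 0, 0],
    [0.4, 0, 0, 0.3, 0, 0, 0],
    [0.4, 0, 0, 0.2, 0, 0, 0],
    [0.4, 0, 0, 0, 0, 0, 0],
  ],
)

```text
time_s: 18.82
eef_pos: [0.597, -0.0678, 0.0516]
eef_rot: [-0.001, 0.526, 0.85, -0.0]
contact_force: [-0.4, 0.8, -1.3]
grip_width: 0.598
grasp_force: 44.0
```

Request:
play_rows(
  commands=[
    [0.4, 0, 0, 0.2, 0, 0, 0],
    [0.4, 0, 0, 0, 0, 0, 0],
  ],
)

```text
time_s: 18.98
eef_pos: [0.5974, -0.0678, 0.0501]
eef_rot: [-0.0, 0.526, 0.85, -0.0]
contact_force: [0.2, 0.2, -0.4]
grip_width: 0.596
grasp_force: 44.0
```

Request:
play_rows(
  commands=[
    [0.4, 0, 0, 0.2, 0, 0, 0],
    [0.4, 0, 0, 0, 0, 0, 0],
  ],
)

```text
time_s: 19.15
eef_pos: [0.5974, -0.0678, 0.0482]
eef_rot: [-0.0, 0.526, 0.85, -0.0]
contact_force: [-0.6, 0.2, -1.0]
grip_width: 0.596
grasp_force: 44.0
```

Request:
play_rows(
  commands=[
    [0.4, 0, 0, 0.1, 0, 0, 0],
    [0.4, 0, 0, 0, 0, 0, 0],
  ],
)

```text
time_s: 19.32
eef_pos: [0.5975, -0.0678, 0.0474]
eef_rot: [-0.0, 0.526, 0.85, -0.0]
contact_force: [0.5, -0.5, -1.3]
grip_width: 0.596
grasp_force: 44.0
```

Request:
play_rows(
  commands=[
    [0.4, 0, 0, 0.1, 0, 0, 0],
    [0.4, 0, 0, 0, 0, 0, 0],
  ],
)

```text
time_s: 19.48
eef_pos: [0.5975, -0.0678, 0.0464]
eef_rot: [-0.0, 0.526, 0.85, -0.0]
contact_force: [0.1, -0.3, -1.7]
grip_width: 0.598
grasp_force: 44.0
```

Request:
play_rows(
  commands=[
    [0.4, 0, 0, 0.1, 0, 0, 0],
    [0.4, 0, 0, 0, 0, 0, 0],
  ],
)

```text
time_s: 19.65
eef_pos: [0.5978, -0.0679, 0.0459]
eef_rot: [0.0, 0.526, 0.85, 0.0]
contact_force: [0.1, 0.6, 0.9]
grip_width: 0.598
grasp_force: 44.3
```

Request:
play_rows(
  commands=[
    [0.4, 0, 0, 0.1, 0, 0, 0],
    [0.4, 0, 0, 0, 0, 0, 0],
  ],
)

```text
time_s: 19.82
eef_pos: [0.5979, -0.0679, 0.0459]
eef_rot: [0.0, 0.526, 0.851, -0.0]
contact_force: [-3.2, 0.8, 7.6]
grip_width: 0.594
grasp_force: 44.8
```

```bash
python3 - <<'E'
from h import *
s=get_state();p=np.array(s['eef_pos']);print(p,s['contact_force'],s['torque'])
f=grab_frame('side')
A=cv2.resize(f['color'][180:310,190:300],None,fx=4,fy=4,interpolation=cv2.INTER_CUBIC)
g=grab_frame('scene');q=proj(g,[p],'scene')[0].astype(int)
B=cv2.resize(g['color'][q[1]-40:q[1]+40,q[0]-50:q[0]+50],(340,272),interpolation=cv2.INTER_CUBIC)
im=np.zeros((520,790,3),np.uint8);im[:,:440]=A;im[:272,445:785]=B
cv2.imwrite('pics/s4.png',im[:,:,::-1])
E
```

```text
[ 0.59790017 -0.06785671  0.04588221] [-3.20796114  0.82578417  7.55908217] [ 0.04299454  0.58330986 -0.04641505]
```

View pics/s4.png

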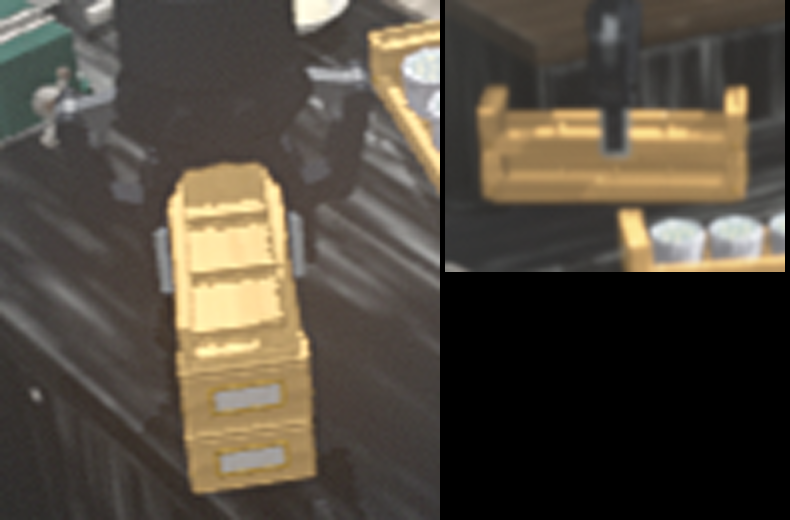

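The end faces meet in side (px 245,430 of the crop), but the upper tray sits slightly left (+tool y), and the −x force confirms lip contact there. Nudge it −y.

Request:
play_rows(
  commands=[
    [0.4, 0, -0.1, 0, 0, 0, 0],
    [0.4, 0, 0, 0, 0, 0, 0],
  ],
)

```text
time_s: 20.08
eef_pos: [0.5978, -0.0681, 0.0459]
eef_rot: [0.001, 0.526, 0.85, 0.001]
contact_force: [-0.4, 2.4, 5.8]
grip_width: 0.597
grasp_force: 44.8
```

Request:
play_rows(
  commands=[
    [0.4, 0, -0.1, 0, 0, 0, 0],
    [0.4, 0, 0, 0, 0, 0, 0],
  ],
)

```text
time_s: 20.25
eef_pos: [0.5973, -0.0687, 0.0459]
eef_rot: [0.001, 0.526, 0.85, 0.001]
contact_force: [2.0, 2.4, 5.6]
grip_width: 0.599
grasp_force: 44.8
```

Request:
play_rows(
  commands=[
    [0.4, 0, 0, 0, 0, 0, 0],
  ],
)

```text
time_s: 20.33
eef_pos: [0.5973, -0.0686, 0.046]
eef_rot: [0.001, 0.526, 0.85, 0.001]
contact_force: [1.4, 2.0, 6.3]
grip_width: 0.594
grasp_force: 44.8
```

Height stays constant while sliding, so the foot is on the flat block tops. Release and inspect.

Request:
play_rows(
  commands=[
    [0, 0, 0, 0, 0, 0, 0],
    [-0.5, 0, 0, 0, 0, 0, 0],
    [-1, 0, 0, 0, 0, 0, 0],
    [-1, 0, 0, 0, 0, 0, 0],
    [-1, 0, 0, 0, 0, 0, 0],
  ],
)

```text
time_s: 20.75
eef_pos: [0.5951, -0.0688, 0.0438]
eef_rot: [-0.001, 0.526, 0.85, -0.0]
contact_force: [-0.4, -0.6, -0.5]
grip_width: 1.0
grasp_force: 0.0
```

Request:
play_rows(
  commands=[
    [-1, 0, 0, -2, 0, 0, 0],
    [-1, 0, 0, -3.5, 0, 0, 0],
    [-1, 0, 0, -3.5, 0, 0, 0],
    [-1, 0, 0, -3.5, 0, 0, 0],
    [-1, 0, 0, -2, 0, 0, 0],
  ],
)

```text
time_s: 21.17
eef_pos: [0.5971, -0.0692, 0.1939]
eef_rot: [0.002, 0.526, 0.85, 0.001]
contact_force: [1.7, -0.4, 0.1]
grip_width: 0.996
grasp_force: 0.0
```

Request:
play_rows(
  commands=[
    [-1, 0, 0, 0, 0, 0, 0],
    [-1, 0, 0, 0, 0, 0, 0],
  ],
)

```text
time_s: 21.33
eef_pos: [0.5965, -0.069, 0.1911]
eef_rot: [0.001, 0.526, 0.85, 0.0]
contact_force: [-0.1, -0.5, -1.7]
grip_width: 1.001
grasp_force: 0.0
```

```bash
python3 - <<'E'
from h import *
for c in ['wrist','side','scene']:
    f=grab_frame(c)
    if c=='side': A=cv2.resize(f['color'][180:310,190:300],None,fx=4,fy=4,interpolation=cv2.INTER_CUBIC)
    if c=='scene': B=cv2.resize(f['color'][140:195,225:325],(340,187),interpolation=cv2.INTER_CUBIC)
    for m in silhouettes(c,'tray_a'):
        for n,P,z in(('stack',TR+[t+[0,0,.0355] for t in TR],0),('top',TR,.0355),('bot',TR,0)):
            r=fit(f,c,m['pixels'],P,(.598,-.067,-1.108),z)
            if r[3]>.6: print(c,n,np.round(r,4))
look('side',trays=False); look('wrist',trays=False)
for t in ['loupe','flux_dish','tweezers']:print(t,[np.round(d['location'],3) for d in find_in('side',t)][:1])
im=np.zeros((520,790,3),np.uint8);im[:,:440]=A;im[:187,445:785]=B
cv2.imwrite('pics/s5.png',im[:,:,::-1])
E
```

```text
wrist stack [ 0.5966 -0.0673 -1.1067  0.9809]
wrist top [ 0.5966 -0.0673 -1.1067  0.9809]
wrist bot [ 0.5959 -0.0642 -1.1121  0.8187]
side stack [ 0.6121 -0.1019 -1.1127  0.8704]
side top [ 0.5963 -0.0697 -1.108   0.9656]
side bot [ 0.6128 -0.1023 -1.1096  0.9255]
scene top [ 0.6006 -0.0642 -1.0861  0.9184]
scene bot [ 0.6799 -0.0136 -1.142   0.8684]
scene top [ 0.5357 -0.1097 -1.0738  0.7498]
scene bot [ 0.5992 -0.0641 -1.1055  0.8861]
side tin [ 0.5359 -0.2329  0.     -0.    ] [223 222 214] 0.77
side tin [ 0.4931 -0.1908  0.      0.6136] [223 222 214] 0.54
side tin [ 0.4922 -0.1837  0.      0.6199] [223 222 214] 0.45
side tin [ 0.5672 -0.2775  0.      0.6679] [204 204 204] 0.43
wrist tin [ 0.491  -0.1759  0.      0.904 ] [196 199 194] 0.84
wrist tin [ 0.5641 -0.2747  0.      0.436 ] [172 171 168] 0.7
wrist tin [ 0.6635 -0.2402  0.      0.6336] [107 155 117] 0.62
wrist tin [ 0.4906 -0.1771  0.      0.9023] [196 199 194] 0.58
loupe []
flux_dish [array([ 0.676, -0.346,  0.011])]
tweezers [array([ 0.283, -0.27 ,  0.01 ])]
```

View pics/s5.png

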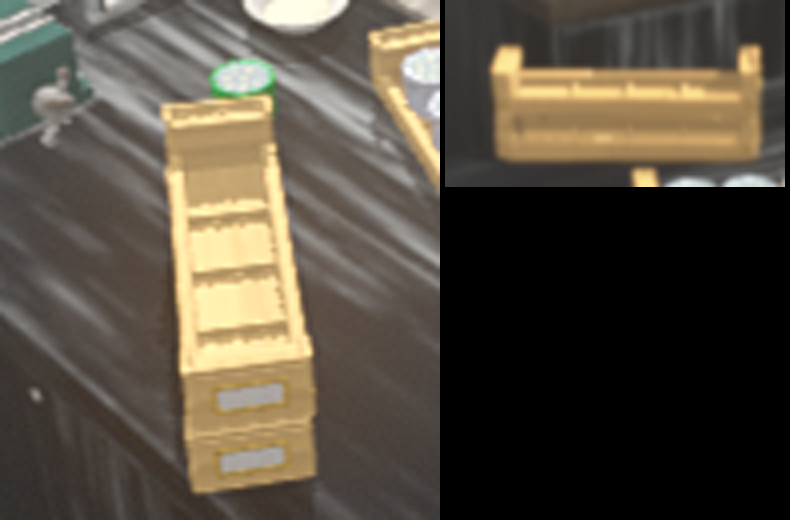

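The upper tray is flush and parallel with the lower one: seam (187,435)–(314,415) runs parallel to the lower edge (192,492)–(316,472), and the ends line up in scene. The dish and tweezers haven't moved. The loupe wasn't detected in this last look, but the arm never went near it. I'm handing it in.

```bash
python3 -c "
from bench import *
print(job_done())"
```

```text
the job is handed in; nothing more can be done
None
```

The job is handed in, with no verdict returned: tray_a holds four upright tins where it stood, and tray_c is stacked on tray_b and looked fully seated in the last pictures; the dish and tweezers were unmoved, and the loupe was not re-detected in the final check.

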